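# Make up the pickling kit and the jar-washing kit

## Robot

A 7-joint arm with a two-finger parallel gripper is mounted at the origin on the work surface. World frame = base frame: x ahead of the robot, y to its left, z up, the work surface at z = 0. Lengths are in m, angles in degrees, forces in N, time in s.
With the tool pointing down it reaches from about 0.425 to 1.025 m from the base axis. Payload 3.6 kg.
Tool frame: the origin (TCP) lies midway between the tips of the shut fingers; the grasp point (between the pads) lies 19 mm behind it; x points along the fingers, y is the direction in which the jaws open and shut, and the axes are right-handed (so a half turn about x gives the same grasp; the last joint's range is limited). The gripper opens to 85 mm and grips with 20 to 120 N. Pads are 22 mm wide; open, the fingers measure 114 mm over their backs; the gripper's body (76 mm by 85 mm) begins 54 mm behind the grasp point. The pads swing forward as they close: fully open they stand 13 mm farther back than shut.
Start: joints at [62.424, 33.873, 2.773, 92.16, -1.908, 54.013, -1.931], TCP at [0.274, -0.671, 0.231] pointing down, gripper open.
Joint ranges: [-153.93, 153.93], [-27.13, 128.08], [-72.61, 78.16], [10.71, 143.7], [-87.88, 267.88], [4.46, 118.87], [-176.78, 176.78]. Speed limits (degrees/s): [147.25, 147.25, 180, 180, 180, 180, 180].

## Interface

Orientations are given as [roll, pitch, yaw] about the fixed x, y, z axes, in that order (R = Rz(yaw) Ry(pitch) Rx(roll)).
In Python, from station import env gives the robot as it stands.
- The arm moves only by the tool send_rows, never from a script. Its argument "targets" is text: rows parted by semicolons, each of 7 numbers parted by spaces: the shift along the world's x, y, z in cm, then the turn, a rotation vector about the world's x, y, z in degrees, then the gripper's target within -1 to 1 (fully open at 1, half-way at 0, shut at -1). In form: tx ty tz wx wy wz hand; .... A call has 1 to 5 rows; each row shifts and turns the commanded pose from where the row before left it; what a row does not reach is not made up. A row lasts 1/12 s, in which the tool goes at most 41.7 mm and 7.16 degrees, less where a joint would pass 70% of its speed; a pose out of reach is approached as far as the arm can. A call is refused whole if a number of a shift passes 4.17 or a number of a turn 7.16, either way. A call with a gripper value outside its range is refused whole. The fingers move at their own pace and stop on an object; "grip_force" is the grip in N (left out, the last holds). Time passes only in rows, so rows that do not move let the fingers close. It gives the time, the measured TCP pose, the force and the opening at its end, in the units of the state.
- env.sense(): the state, without advancing time (a new reading comes with each control period).
- env.snapshot(name): name is "side" or "top"; returns a dict with "frame" (480x640x3 uint8, red, green, blue), "K" (3x3 intrinsics, pixels), "cam_to_world" (4x4, takes a point from camera to world coordinates). Camera axes: x right, y up, looking along -z (the intrinsics and any distortion apply to the point x, -y, -z); pixel columns grow to the right and rows downward; lengths in m; the calibration is good to about 2 mm. A picture is of the moment at which its call begins. There is no depth.
- env.hand_in(): hands the job in, once; it reports no verdict.
The state is a dict: "time": time; "joint_pos": joint angles; "qvel": joint speeds; "effort": joint torques, N m; "ee_pos": TCP position; "tool_rot": TCP orientation; "force": force on the tool from outside, world axes, zero at the start; "torque": the same for the moment, N m; "grip_width": finger opening in m.
Only numpy, scipy, OpenCV 4.12 (cv2) and the standard library are available. Lean on these libraries where they do the work, as an engineer would, in place of code of your own. Each camera call takes 0.05 s, during which the arm holds its last target. There are 200 camera calls.

## Task

Please make up two kits from the things by the sink: the tallest jar stands in the round well of the larger tray with the spoon lying flat in that tray's long trough, and the shortest jar stands in the round well of the smaller tray with the round brush standing, knob up, in that tray's square bay. Keep the glass jars upright and set them down rather than dropping them; leave the middle-sized jar in the rack and the tea glass where it is.

Things in the scene. Friction and masses are not known exactly. Their poses are not given: they have to be found in the camera images.
- jar_tall: Capped green glass jar standing upright, round, 52 mm in diameter and 120 mm tall: the tallest of three, with an aluminium screw cap. At the start it stands in one of the rack's three places (which one varies), its underside 14 mm above the counter. Origin: centre of its underside; z up along the jar. Grip it round the glass, 74 to 90 mm above its underside.
- jar_squat: Capped green glass jar standing upright, round, 68 mm in diameter and 62 mm tall: the shortest of three, with an aluminium screw cap. At the start it stands in one of the rack's three places (which one varies), its underside 14 mm above the counter. Origin: centre of its underside; z up along the jar. Grip it round the glass, 28 to 40 mm above its underside.
- jar_middle: Capped green glass jar standing upright, round, 60 mm in diameter and 92 mm tall: the middle one of three, with an aluminium screw cap. At the start it stands in one of the rack's three places (which one varies), its underside 14 mm above the counter. Origin: centre of its underside; z up along the jar. It stays where it is.
- spoon: Grey silicone spoon lying flat on the counter, 170 mm long, 12 mm thick: straight handle 14 mm wide, flat rounded head 47 mm long and 36 mm wide. Origin: middle of its length, on the handle, at its underside (balance point within 15 mm of it). x along the spoon towards the head, z up. The handle runs from x = -85 to +38 mm.
- brush: Round wooden palm brush standing on its bristles, 78 mm tall: 54 mm in diameter up to 36 mm, then a thin neck and a knob 36 mm in diameter, widest 60 to 72 mm above the underside (grip there). Origin: centre of its underside; z up.
- tray_long: Larger kit tray, pale wood, fixed, 178 (x) by 204 mm (y); floor 4 mm thick, walls 4 mm thick rising to 14 mm above the counter. Origin: centre of underside, z up. Long trough on the +x side, inside 70 (x) by 196 mm (y), centred at x=+50, y=0: the spoon lies along y, either way round. Round well (ring as high as the walls, inner diameter 88 mm) centred at x=-37, y=+40; rest of that side unused.
- tray_short: Smaller kit tray, pale wood, fixed, 104 (x) by 192 mm (y); floor 4 mm thick, walls 4 mm thick rising to 14 mm above the counter. Origin: centre of underside, z up. Round well (ring as high as the walls, inner diameter 88 mm) centred at x=0, y=-44; square bay, inside 96 (x) by 84 mm (y), centred at x=0, y=+50.
- rack: Low aluminium dish rack, fixed, 96 (x) by 310 mm (y), slatted floor 14 mm above the counter. Origin: centre of underside, z up. Jar places at y = -100, 0, +100 mm. Rails on the long edges rise to 21 mm; wire arches along x between the places rise to 48 mm. Closing the gripper along the rack's x axis keeps the fingers clear of arches and neighbours.
- tea_glass: Open clear tea glass 58 mm in diameter and 85 mm tall, standing beside the rack. Origin: centre of its underside; z up. It stays where it is. (A white mug with a handle stands on the other side of the rack.)

How it is judged:
By the outcome, as a careful person would: the job done as asked, in the order asked, and still so for the second after the job is handed in, with the robot touching nothing.
It also fails if it takes over 106 s, if anything falls off the work surface, if the arm or the gripper's body presses on something with over 40 N, if the wrist force passes 120 N, or if a joint passes its speed limit or range.

## Working session

There is one attempt and no reset: what is moved stays moved. The work goes in short steps, Python scripts to look and compute and a tool call to move; the robot and the scene stay as the last step left them, time stands still between calls to the robot, and variables do not carry over. Pictures are saved under pics/ and viewed, about 12 in all and at most 16, crops included, and the job is handed in when it is done.

Besides the shell and the picture viewer there is one more tool, called after "Emit:" as name(argument=value, ...), one argument or row to a line, values as JSON. send_rows: Moves the arm, as the interface text tells. Its arguments: {"type":"object","properties":{"targets":{"type":"string"},"grip_force":{"type":"number"}},"required":["targets"]}

```bash
ls; mkdir -p pics
python3 - <<'E'
from station import env
import cv2,numpy as np
print(env.sense())
for n in("side","top"):
    s=env.snapshot(n);cv2.imwrite(f"pics/{n}0.png",s["frame"][:,:,::-1]);print(n,s["K"],s["cam_to_world"].round(4), [k for k in s])
E
```

```text
pics
{'time': 0.0, 'joint_pos': array([62.42371986, 33.92801972,  2.76370019, 92.23833805, -1.90845991,
       54.01205102, -1.93307289]), 'qvel': array([ 0.01770669, -0.07483511, -0.02850369,  0.04223198, -0.06926868,
       -0.10618327,  0.0487909 ]), 'effort': array([ 2.14456600e-04, -5.48700821e+01,  1.54637732e+00, -1.98128057e+01,
        9.25183995e-03,  8.73091078e-03, -7.59677121e-07]), 'ee_pos': array([ 0.27388217, -0.67036053,  0.23009782]), 'tool_rot': array([-87.79339682,  89.86761526, 114.43082801]), 'force': array([ 0.73774701, -0.25037608, -1.13548685]), 'torque': array([-0.05535356,  0.03765553,  0.01589501]), 'grip_width': 0.08542073152895664}
side [[484.77428162   0.         317.05442767]
 [  0.         484.77428162 241.25885142]
 [  0.           0.           1.        ]] [[-0.9804  0.1185 -0.1577  0.3994]
 [-0.1966 -0.5201  0.8312  0.7821]
 [ 0.0165  0.8458  0.5332  0.5116]
 [ 0.      0.      0.      1.    ]] ['frame', 'K', 'cam_to_world']
top [[480.29951739   0.         326.07709685]
 [  0.         480.29951739 234.49101766]
 [  0.           0.           1.        ]] [[-0.054   0.9771 -0.2056  0.3202]
 [-0.9985 -0.0538  0.0064  0.0217]
 [-0.0048  0.2057  0.9786  1.1118]
 [ 0.      0.      0.      1.    ]] ['frame', 'K', 'cam_to_world']
```

View pics/top0.png

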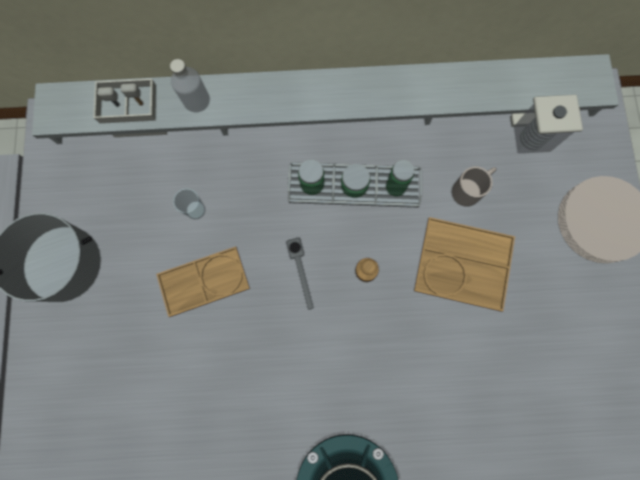

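View pics/side0.png

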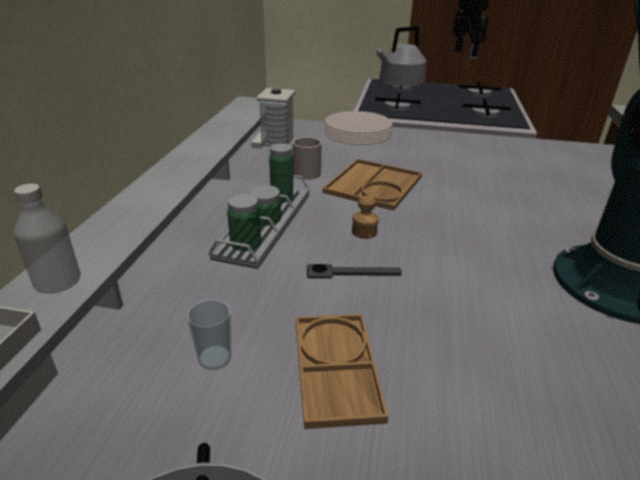

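The top view shows the rack at (355,185): narrow cap on the right (402,172), the other two at (312,172) and (355,180). The small tray is at (203,281), the large tray at (465,264), the spoon runs (295,240)-(309,307), and the brush is at (367,269). The side view suggests the jar at (282,170) is the tall one.

```bash
cat > h.py <<'E'
from station import env
import cv2,numpy as np
def snap(n,name=None):
    s=env.snapshot(n)
    if name: cv2.imwrite(f"pics/{name}.png",s["frame"][:,:,::-1])
    return s
def ray(s,uv):
    K,T=s["K"],s["cam_to_world"]; d=np.linalg.inv(K)@[uv[0],uv[1],1]
    return T[:3,3],T[:3,:3]@(d*[1,-1,-1])
def onz(s,uv,z):
    o,d=ray(s,uv); return o+d*(z-o[2])/d[2]
def proj(s,p):
    T=s["cam_to_world"]; c=(T[:3,:3].T@(np.array(p)-T[:3,3]))*[1,-1,-1]; q=s["K"]@c; return q[:2]/q[2]
def tri(a,ua,b,ub):
    (o,d),(p,e)=ray(a,ua),ray(b,ub); d,e=d/np.linalg.norm(d),e/np.linalg.norm(e)
    t=np.linalg.lstsq(np.c_[d,-e],p-o,rcond=None)[0]; x,y=o+d*t[0],p+e*t[1]; return (x+y)/2,np.linalg.norm(x-y)
def blobs(m,amin=80):
    return [c for c in cv2.findContours(m.astype(np.uint8),0,2)[0] if cv2.contourArea(c)>amin]
E
python3 - <<'E'
from h import *
t,s=snap("top"),snap("side")
hsv=cv2.cvtColor(t["frame"],cv2.COLOR_RGB2HSV)
for p in [(203,281),(465,264),(367,269),(302,280),(200,330),(312,170),(312,190),(355,178),(402,170),(295,247)]: print(p,hsv[p[1],p[0]])
wood=cv2.inRange(hsv,(5,70,60),(25,255,255))
wood[420:]=0;wood[:200]=0
for c in blobs(wood):
    r=cv2.minAreaRect(c);b=cv2.boxPoints(r)
    P=np.array([onz(t,q,.007) for q in b])[:,:2]
    e=[np.linalg.norm(P[i]-P[i-1]).round(4) for i in range(4)]
    print("wood",np.round(r[0]),P.round(4).tolist(),"c",P.mean(0).round(4),"edges",e)
g=lambda f:cv2.inRange(cv2.cvtColor(f,cv2.COLOR_RGB2HSV),(50,80,20),(85,255,255))
for n,v in(("top",t),("side",s)):
    for c in blobs(g(v["frame"]),60): print(n,"green",cv2.boundingRect(c))
def up(f,x,y,w,h,k): return cv2.resize(f[y:y+h,x:x+w],None,fx=k,fy=k,interpolation=cv2.INTER_CUBIC)[:,:,::-1]
a=up(t["frame"],270,140,170,180,3.2);b=up(s["frame"],200,130,160,170,1.5)
cv2.imwrite("pics/cropt.png",a);cv2.imwrite("pics/crops.png",up(s["frame"],200,130,220,165,3.6))
E
```

```text
(203, 281) [ 19 111 126]
(465, 264) [ 18 111 149]
(367, 269) [ 19 112 146]
(302, 280) [ 96  13 102]
(200, 330) [101  14 142]
(312, 170) [ 95  21 156]
(312, 190) [70 89 63]
(355, 178) [ 95  22 151]
(402, 170) [ 95  21 156]
(295, 247) [105  15  33]
wood [366. 269.] [[0.4927, -0.052], [0.49, -0.1008], [0.4389, -0.0969], [0.4415, -0.0486]] c [ 0.4658 -0.0746] edges [np.float64(0.0513), np.float64(0.0488), np.float64(0.0513), np.float64(0.0484)]
wood [202. 281.] [[0.4799, 0.4166], [0.5358, 0.2287], [0.4361, 0.1967], [0.3823, 0.3816]] c [0.4585 0.3059] edges [np.float64(0.1037), np.float64(0.1961), np.float64(0.1048), np.float64(0.1926)]
wood [465. 264.] [[0.4101, -0.1753], [0.5811, -0.2302], [0.521, -0.4351], [0.3534, -0.3744]] c [ 0.4664 -0.3037] edges [np.float64(0.207), np.float64(0.1796), np.float64(0.2135), np.float64(0.1782)]
top green (342, 184, 25, 12)
top green (301, 178, 22, 16)
top green (387, 173, 23, 22)
side green (228, 198, 58, 51)
side green (270, 155, 23, 44)
```

View pics/cropt.png

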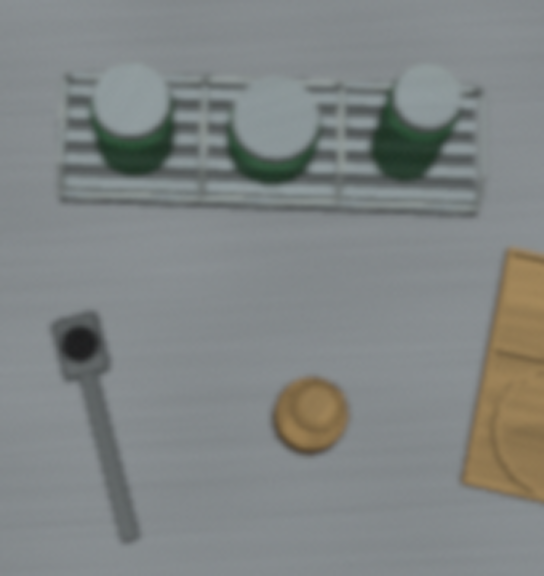

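View pics/crops.png

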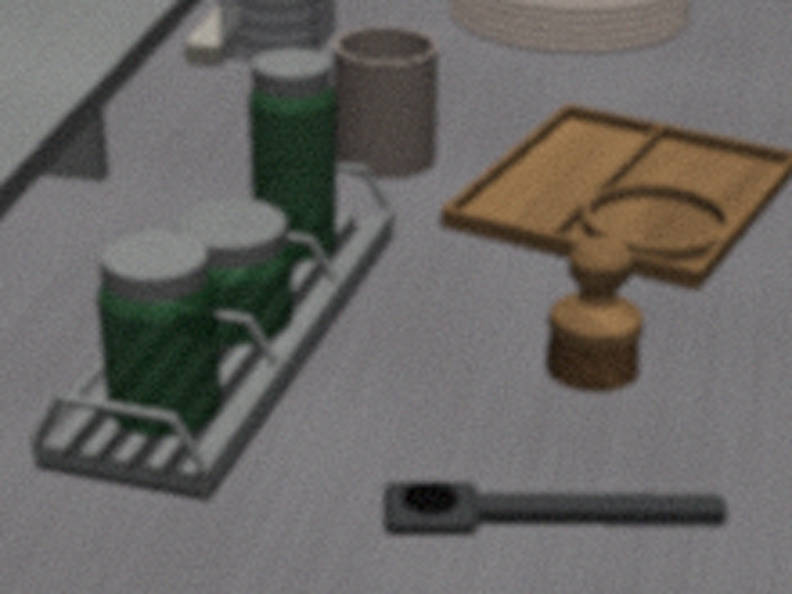

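Crop shows left jar = middle, centre jar = squat (biggest cap), right jar = tall; the trays' wells face each other (big tray's well near-left, small tray's well on the right). Spoon head at crop (80,343), handle end (128,540).

Run:
```python
from h import *
t,s=snap("top"),snap("side")
C=lambda p:np.array(p)/3.2+[270,140]; S=lambda p:np.array(p)/3.6+[200,130]
for n,a,b,z in [("mid",(130,100),(155,258),.106),("squat",(277,118),(236,222),.076),("tall",(426,97),(291,67),.134),("brush",(319,405),(600,240),.078)]:
    print(n,onz(t,C(a),z).round(4),onz(s,S(b),z).round(4),tri(t,C(a),s,S(b)))
R=np.array([onz(t,C(p),.021)[:2] for p in [(68,77),(480,90),(478,212),(62,198)]])
print("rack",R.round(3).tolist(),R.mean(0))
hsv=cv2.cvtColor(t["frame"],cv2.COLOR_RGB2HSV)
wood=cv2.inRange(hsv,(5,70,60),(25,255,255));wood[420:]=0;wood[:200]=0
for c in blobs(wood,2000):
    b=cv2.approxPolyDP(cv2.convexHull(c),8,True)[:,0].astype(float)
    P=np.array([onz(t,q,.007)[:2] for q in b])
    big=P[:,1].mean()<0; w,h=((.178,.204) if big else (.104,.192))
    # order: image corners -> world TL(+x+y) etc
    o=[np.argmax(P@v) for v in ([1,1],[1,-1],[-1,-1],[-1,1])]
    M=np.array([[w,h],[w,-h],[-w,-h],[-w,h]])/2
    A,_=cv2.estimateAffinePartial2D(M,P[o],method=cv2.LMEDS); 
    # least squares rotation (Kabsch)
    X=M;Y=P[o]-P[o].mean(0); yaw=np.arctan2((X[:,0]*Y[:,1]-X[:,1]*Y[:,0]).sum(),(X*Y).sum())
    R2=np.array([[np.cos(yaw),-np.sin(yaw)],[np.sin(yaw),np.cos(yaw)]]); c0=P.mean(0)
    print("tray",len(b),b.tolist(),c0.round(4),np.degrees(yaw),"resid",(Y-X@R2.T).round(4).tolist())
    for f in ([(-.037,.04),(.05,0)] if big else [(0,-.044),(0,.05)]):
        p=c0+R2@f; print("  feature",f,p.round(4),"px",proj(t,[*p,.014]).round(1),proj(s,[*p,.014]).round(1))
g=hsv[230:315,280:320,2]; 
m=np.zeros(hsv.shape[:2],bool);m[230:315,280:320]=g<118
for c in blobs(m):
    r=cv2.minAreaRect(c);B=cv2.boxPoints(r);P=np.array([onz(t,q,.006)[:2] for q in B]);print("spoon",P.round(4).tolist(),P.mean(0))
h,e=C((80,343)),C((128,538));print(onz(t,C((71,318)),.012),onz(t,e,.012))
```

```text
mid [0.6754 0.0414 0.106 ] [0.6749 0.049  0.106 ] (array([0.67729753, 0.04153487, 0.10179751]), np.float64(0.0008151268711530504))
squat [ 0.6669 -0.0611  0.076 ] [ 0.6655 -0.0565  0.076 ] (array([ 0.66732   , -0.06129705,  0.07360558]), np.float64(0.0006486373394315886))
tall [ 0.6566 -0.1568  0.134 ] [ 0.6562 -0.1454  0.134 ] (array([ 0.65901219, -0.15769894,  0.12885385]), np.float64(0.0012521233004493966))
brush [ 0.4612 -0.0756  0.078 ] [ 0.4646 -0.077   0.078 ] (array([ 0.46285669, -0.07561092,  0.07849272]), np.float64(0.0033668064991708335))
rack [[0.726, 0.089], [0.699, -0.218], [0.605, -0.208], [0.632, 0.097]] [ 0.66554708 -0.06019028]
tray 4 [[235.0, 247.0], [248.0, 288.0], [169.0, 315.0], [157.0, 274.0]] [0.4591 0.3052] 16.281479872069713 resid [[-0.0016, -0.0017], [-0.0018, 0.0012], [0.0006, 0.002], [0.0028, -0.0015]]
  feature (0, -0.044) [0.4715 0.2629] px [220.  274.1] [333.  338.6]
  feature (0, 0.05) [0.4451 0.3532] px [180.6 287.7] [341.2 389.5]
tray 4 [[429.0, 218.0], [513.0, 237.0], [502.0, 310.0], [415.0, 290.0]] [ 0.4669 -0.3026] -16.18290812722948 resid [[-0.0021, -0.0013], [-0.0017, 0.0028], [0.0024, 0.0007], [0.0014, -0.0022]]
  feature (-0.037, 0.04) [ 0.4425 -0.2539] px [445.5 274.4] [382.6 188.6]
  feature (0.05, 0) [ 0.5149 -0.3166] px [469.1 241.9] [355.4 174.7]
spoon [[0.5444, 0.1125], [0.5523, 0.0767], [0.3856, 0.0399], [0.3783, 0.0746]] [0.46513976 0.07592548]
[0.54395264 0.09414887 0.012     ] [0.3829095  0.06009047 0.012     ]
```

Places are consistent: rack centre (0.666,-0.060), yaw -5°, tall at about (0.657,-0.158). Moving over the tall jar and turning the jaw from -67.8° to -5°.

Emit:
send_rows(
  targets="1.5 2 0.2 0 0 3 1;2.4 3.2 0 0 0 4 1;2.4 3.2 0 0 0 4 1;2.4 3.2 0 0 0 4 1;2.4 3.2 0 0 0 4 1",
)

```text
time: 0.72
ee_pos: [0.386, -0.5217, 0.2334]
tool_rot: [91.5, 90.0, -47.1]
force: [1.4, 0.1, -0.1]
grip_width: 0.0851
```

Emit:
send_rows(
  targets="2.4 3.2 0 0 0 4 1;2.4 3.2 0 0 0 4 1;2.4 3.2 0 0 0 4 1;2.4 3.2 0 0 0 4 1;2.4 3.2 0 0 0 4 1",
)

```text
time: 1.13
ee_pos: [0.506, -0.3616, 0.2336]
tool_rot: [63.4, 90.0, -55.2]
force: [-0.1, -0.6, -0.5]
grip_width: 0.0852
```

Emit:
send_rows(
  targets="2.4 3.2 0 0 0 4 1;2.4 3.2 0 0 0 4 1;2.4 3.2 0 0 0 4 1;2.4 3.2 0 0 0 4 1;2.4 3.2 0 0 0 4 1",
)

```text
time: 1.55
ee_pos: [0.626, -0.2016, 0.2335]
tool_rot: [36.6, 90.0, -62.0]
force: [0.4, -0.4, -0.1]
grip_width: 0.0854
```

Emit:
send_rows(
  targets="2.4 3.2 0 0 0 3.8 1;0.9 1.2 0 0 0 0 1;0 0 0 0 0 0 1;0 0 0 0 0 0 1",
)

```text
time: 1.88
ee_pos: [0.6584, -0.1581, 0.2331]
tool_rot: [-76.1, 90.0, -171.0]
force: [0.6, -0.6, 0.1]
grip_width: 0.0857
```

```bash
cat >> h.py <<'E'
from scipy.spatial.transform import Rotation as Ro
def st():
    s=env.sense(); R=Ro.from_euler("xyz",s["tool_rot"],degrees=True).as_matrix()
    ja=np.degrees(np.arctan2(R[1,1],R[0,1])); ja=(ja+90)%180-90
    print("t %.2f"%s["time"],"tcp",s["ee_pos"].round(4),"jaw %.1f"%ja,"tilt %.2f"%np.degrees(np.arccos(-R[2,0])),"F",s["force"].round(1),"w %.4f"%s["grip_width"],"j",s["joint_pos"].round(0))
E
python3 -c "
from h import *
st()"
```

```text
t 1.88 tcp [ 0.6584 -0.1581  0.2331] jaw -4.9 tilt 0.03 F [ 0.6 -0.6  0.1] w 0.0857 j [ 21.  31. -16.  98.  11.  52.  -5.]
```

Emit:
send_rows(
  targets="0 0 -3.5 0 0 0 1;0 0 -3.5 0 0 0 1;0 0 -3 0 0 0 1;0 0 -3 0 0 0 1;0 0 -3 0 0 0 1",
)

```text
time: 2.3
ee_pos: [0.6565, -0.1629, 0.072]
tool_rot: [-19.5, 89.8, -114.7]
force: [-0.4, 0.7, 0.6]
grip_width: 0.0857
```

Emit:
send_rows(
  targets="0 0 0 0 0 0 0.2;0 0 0 0 0 0 -0.2;0 0 0 0 0 0 -0.4;0 0 0 0 0 0 -0.5;0 0 0 0 0 0 -0.5",
  grip_force=45,
)

```text
time: 2.72
ee_pos: [0.6589, -0.1599, 0.0752]
tool_rot: [74.0, 89.8, -21.0]
force: [0.0, -1.2, -0.6]
grip_width: 0.0509
```

Emit:
send_rows(
  targets="0 0 0 0 0 0 -0.6;0 0 0 0 0 0 -0.6;0 0 0 0 0 0 -0.6;0 0 0 0 0 0 -0.6",
)

```text
time: 3.05
ee_pos: [0.659, -0.1599, 0.0751]
tool_rot: [57.9, 89.9, -37.1]
force: [-0.8, -1.7, 8.0]
grip_width: 0.051
```

```bash
python3 -c "
from h import *
st()
f=[snap(n)['frame'] for n in ('side','top')]
cv2.imwrite('pics/g1.png',np.hstack([cv2.resize(f[0][80:300,180:440],(400,340)),cv2.resize(f[1][100:300,260:500],(400,340))])[:,:,::-1])"
```

```text
t 3.05 tcp [ 0.659  -0.1599  0.0751] jaw -5.0 tilt 0.12 F [-0.8 -1.7  8. ] w 0.0510 j [ 19.  42. -13. 104.  15.  36.  -8.]
```

View pics/g1.png

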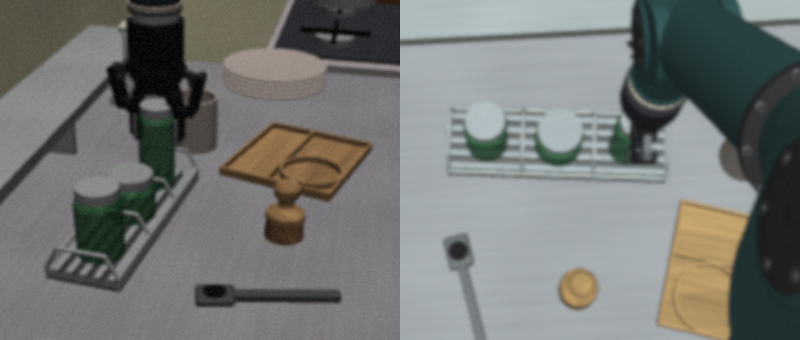

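Jar gripped at 51 mm (right for 52). Lift and carry to the large tray's well.

Emit:
send_rows(
  targets="0 0 1 0 0 0 -0.6;0 0 2 0 0 0 -0.6;0 0 2.5 0 0 0 -0.6;0 0 2 0 0 0 -0.6;-1 -0.4 0 0 0 0 -0.6",
)

```text
time: 3.57
ee_pos: [0.6534, -0.1613, 0.153]
tool_rot: [97.2, 89.3, 2.4]
force: [1.8, 0.1, -1.9]
grip_width: 0.0508
```

Emit:
send_rows(
  targets="-2.2 -1 0 0 0 0 -0.6;-3 -1.3 0 0 0 0 -0.6;-3 -1.3 0 0 0 0 -0.6;-3 -1.3 0 0 0 0 -0.6;-3 -1.3 0 0 0 0 -0.6",
)

```text
time: 3.98
ee_pos: [0.5024, -0.2252, 0.147]
tool_rot: [-100.9, 89.8, 164.1]
force: [0.1, -0.1, -3.4]
grip_width: 0.051
```

Emit:
send_rows(
  targets="-2.4 -1.1 0 0 0 0 -0.6;-2 -0.9 0 0 0 0 -0.6;-1.5 -0.6 0 0 0 0 -0.6;-0.5 -0.2 0 0 0 0 -0.6;0 0 0 0 0 0 -0.6",
)

```text
time: 4.4
ee_pos: [0.44, -0.2535, 0.1478]
tool_rot: [-99.5, 89.9, 165.4]
force: [0.3, -0.5, -3.9]
grip_width: 0.0509
```

```bash
python3 -c "
from h import *
st()
f=[snap(n)['frame'] for n in ('side','top')]
cv2.imwrite('pics/g2.png',np.hstack([cv2.resize(f[0][80:300,240:500],(400,340)),cv2.resize(f[1][130:330,330:570],(400,340))])[:,:,::-1])"
```

```text
t 4.40 tcp [ 0.44   -0.2535  0.1478] jaw -5.1 tilt 0.13 F [ 0.3 -0.5 -3.9] w 0.0509 j [ 37.  26. -16. 123.  13.  32.   6.]
```

View pics/g2.png

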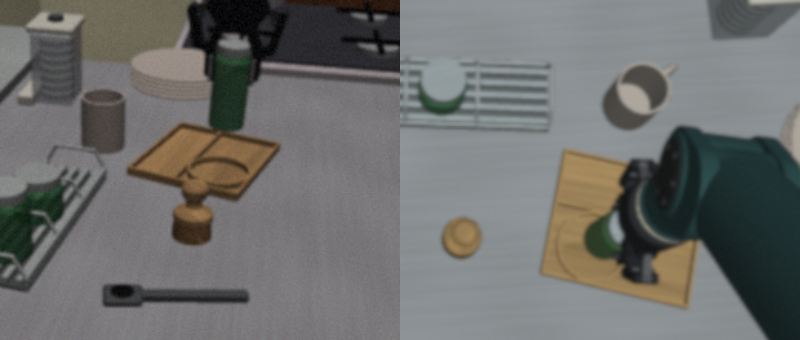

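Emit:
send_rows(
  targets="0.2 0 -1.5 0 0 0 -0.6;0 0 -2 0 0 0 -0.6;0 0 -2 0 0 0 -0.6;0 0 -1.5 0 0 0 -0.6;0 0 -0.7 0 0 0 -0.6",
)

```text
time: 4.92
ee_pos: [0.4458, -0.2516, 0.0696]
tool_rot: [-172.2, 89.9, 93.0]
force: [-0.1, 0.8, -3.2]
grip_width: 0.0509
```

Emit:
send_rows(
  targets="0 0 -0.2 0 0 0 -0.6;0 0 -0.2 0 0 0 -0.6;0 0 -0.1 0 0 0 -0.6;0 0 0 0 0 0 -0.6",
)

```text
time: 5.25
ee_pos: [0.4451, -0.2533, 0.0669]
tool_rot: [74.8, 89.9, -20.1]
force: [-0.1, 0.0, -4.2]
grip_width: 0.0507
```

```bash
python3 -c "
from h import *
st()
f=[snap(n)['frame'] for n in ('side','top')]
cv2.imwrite('pics/g3.png',np.hstack([cv2.resize(f[0][120:230,310:440],(400,340)),cv2.resize(f[1][200:330,400:550],(400,340))])[:,:,::-1])"
```

```text
t 5.25 tcp [ 0.4451 -0.2533  0.0669] jaw -5.0 tilt 0.10 F [-0.1  0.  -4.2] w 0.0507 j [ 33.  34. -12. 125.  18.  22.   2.]
```

View pics/g3.png

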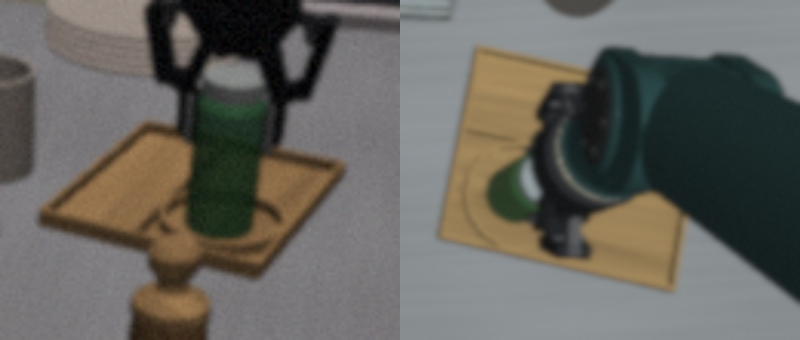

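Emit:
send_rows(
  targets="0 0 -0.1 0 0 0 -0.6;0 0 -0.1 0 0 0 -0.6;0 0 0 0 0 0 -0.6",
)

```text
time: 5.6
ee_pos: [0.4446, -0.2535, 0.0651]
tool_rot: [52.1, 89.9, -42.9]
force: [-1.0, -0.1, 2.2]
grip_width: 0.0508
```

Emit:
send_rows(
  targets="0 0 -0.1 0 0 0 -0.6;0 0 0 0 0 0 -0.6",
)

```text
time: 5.77
ee_pos: [0.4447, -0.2536, 0.0649]
tool_rot: [30.6, 89.9, -64.4]
force: [-1.6, -0.1, 13.3]
grip_width: 0.0504
```

Jar stands on the tray floor (force flipped to +13 N). Releasing, going up, over to the spoon with the jaw to -78°.

Emit:
send_rows(
  targets="0 0 0 0 0 0 0;0 0 0 0 0 0 0.5;0 0 0 0 0 0 1;0 0 0 0 0 0 1;0 0 0 0 0 0 1",
)

```text
time: 6.18
ee_pos: [0.4443, -0.2532, 0.0633]
tool_rot: [82.0, 90.0, -12.9]
force: [0.3, -0.4, 0.3]
grip_width: 0.0853
```

Emit:
send_rows(
  targets="0 0 1 0 0 0 1;0 0 2.5 0 0 0 1;0 0 3 0 0 0 1;0 0 3 0 0 0 1;0 0 1.5 0 0 0 1",
)

```text
time: 6.6
ee_pos: [0.4455, -0.2537, 0.1768]
tool_rot: [69.1, 89.7, -25.9]
force: [0.8, -0.0, -0.8]
grip_width: 0.0854
```

Emit:
send_rows(
  targets="0 1 0 0 0 -3 1;0.2 3 0 0 0 -6 1;0.2 3 0 0 0 -6 1;0.2 3 0 0 0 -7 1;0.2 3 0 0 0 -7 1",
)

```text
time: 7.02
ee_pos: [0.452, -0.1221, 0.1739]
tool_rot: [135.1, 90.0, 10.7]
force: [0.5, -0.1, 0.0]
grip_width: 0.0849
```

Emit:
send_rows(
  targets="0.2 3 0 0 0 -7 1;0.2 3 0 0 0 -7 1;0.2 3 0 0 0 -7 1;0.2 3 0 0 0 -7 1;0.2 3 0 0 0 -7 1",
)

```text
time: 7.43
ee_pos: [0.462, 0.0284, 0.1739]
tool_rot: [-147.0, 90.0, 53.6]
force: [0.1, -0.6, 0.9]
grip_width: 0.0855
```

Emit:
send_rows(
  targets="0.2 3 0 0 0 -7 -0.2;0.1 2 0 0 0 -2 -0.2;0 0 -1 0 0 0 -0.2;0 0 -3 0 0 0 -0.2;0 0 0 0 0 0 -0.2",
)

```text
time: 7.85
ee_pos: [0.4627, 0.0773, 0.1308]
tool_rot: [-2.8, 89.6, -170.6]
force: [-0.6, -0.8, -0.7]
grip_width: 0.0342
```

```bash
python3 -c "
from h import *
st()
f=[snap(n)['frame'] for n in ('side','top')]
cv2.imwrite('pics/g4.png',np.hstack([cv2.resize(f[0][120:320,250:450],(400,400)),cv2.resize(f[1][180:330,260:520],(400,231)) if 0 else cv2.resize(f[1][130:330,260:520],(400,400))])[:,:,::-1])"
```

```text
t 7.85 tcp [0.4627 0.0773 0.1308] jaw -77.9 tilt 0.36 F [-0.6 -0.8 -0.7] w 0.0342 j [-16.  25.   1. 129.  -1.  26. -92.]
```

View pics/g4.png

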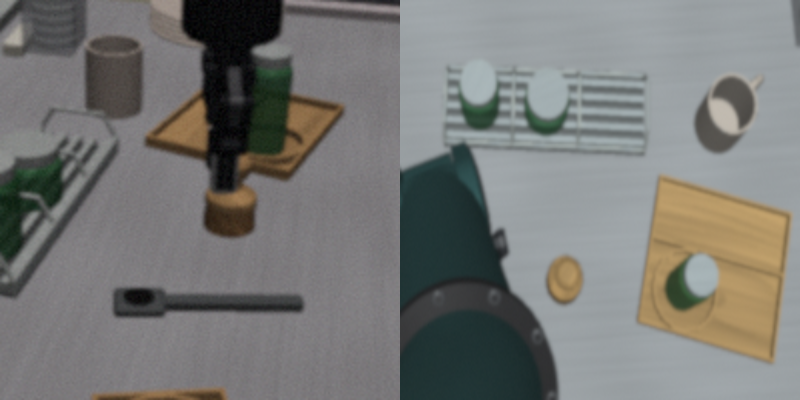

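Tall jar stands inside the well. Descend to the spoon.

Emit:
send_rows(
  targets="0.1 0 -3 0 0 0 -0.2;0 0 -3.5 0 0 0 -0.2;0 0 -3 0 0 0 -0.2;0 0 -1.8 0 0 0 -0.2;0 0 -0.8 0 0 0 -0.2",
)

```text
time: 8.37
ee_pos: [0.4661, 0.0763, 0.0114]
tool_rot: [-1.8, 89.9, -169.9]
force: [-0.5, 0.6, 0.7]
grip_width: 0.0341
```

Emit:
send_rows(
  targets="0 0 -0.4 0 0 0 -0.2;0 0 0 0 0 0 -0.2;0 0 0 0 0 0 -0.2",
)

```text
time: 8.62
ee_pos: [0.4672, 0.0768, 0.0095]
tool_rot: [-178.5, 89.9, 13.5]
force: [0.0, 0.6, -0.3]
grip_width: 0.034
```

Emit:
send_rows(
  targets="0 0 -0.3 0 0 0 -0.2;0 0 -0.3 0 0 0 -0.2;0 0 0 0 0 0 -0.2",
)

```text
time: 8.87
ee_pos: [0.4665, 0.0769, 0.0026]
tool_rot: [-176.7, 90.0, 15.3]
force: [-0.2, -0.5, 0.6]
grip_width: 0.0343
```

Emit:
send_rows(
  targets="0 0 0 0 0 0 -0.6;0 0 0 0 0 0 -0.9;0 0 0 0 0 0 -1;0 0 0 0 0 0 -1;0 0 0 0 0 0 -1",
  grip_force=40,
)

```text
time: 9.28
ee_pos: [0.4662, 0.0769, 0.0027]
tool_rot: [-174.3, 90.0, 17.7]
force: [-0.9, 0.0, 5.9]
grip_width: 0.0131
```

```bash
python3 -c "
from h import *
st()"
```

```text
t 9.28 tcp [0.4662 0.0769 0.0027] jaw -78.0 tilt 0.02 F [-0.9  0.   5.9] w 0.0131 j [-15.  40.   0. 131.  -1.   8. -92.]
```

Spoon gripped (13 mm). Lift, carry to the trough, turning +62°.

Emit:
send_rows(
  targets="0 0 1 0 0 0 -1;0 0 3 0 0 0 -1;0 0 4 0 0 0 -1;0 0 4 0 0 0 -1;0 0 4 0 0 0 -1",
)

```text
time: 9.7
ee_pos: [0.4652, 0.0766, 0.1642]
tool_rot: [2.7, 89.9, -165.3]
force: [1.4, -0.1, -0.5]
grip_width: 0.0128
```

Emit:
send_rows(
  targets="0.1 -1 1 0 0 2 -1;0.3 -2.5 0 0 0 4 -1;0.4 -3 0 0 0 5 -1;0.5 -3 0 0 0 5 -1;0.4 -3 0 0 0 5 -1",
)

```text
time: 10.12
ee_pos: [0.4829, -0.0492, 0.173]
tool_rot: [124.8, 90.0, -21.9]
force: [1.0, -0.3, -0.5]
grip_width: 0.0129
```

Emit:
send_rows(
  targets="0.5 -3 0 0 0 5 -1;0.4 -3 0 0 0 5 -1;0.5 -3 0 0 0 5 -1;0.4 -3 0 0 0 5 -1;0.5 -3 0 0 0 5 -1",
)

```text
time: 10.53
ee_pos: [0.5052, -0.1997, 0.1726]
tool_rot: [-49.7, 89.9, -171.4]
force: [0.6, 0.1, 0.1]
grip_width: 0.0127
```

Emit:
send_rows(
  targets="0.4 -3 0 0 0 5 -1;0.5 -3 0 0 0 5 -1;0.4 -3 0 0 0 4 -1;0.2 -1.9 0 0 0 1.8 -1;0 0 0 0 0 0 -1",
)

```text
time: 10.95
ee_pos: [0.52, -0.3139, 0.1725]
tool_rot: [20.6, 89.8, -86.0]
force: [-0.2, -0.7, 0.0]
grip_width: 0.013
```

```bash
python3 -c "
from h import *
st()
f=[snap(n)['frame'] for n in ('side','top')]
cv2.imwrite('pics/g5.png',np.hstack([cv2.resize(f[0][60:260,250:450],(400,400)),cv2.resize(f[1][130:330,360:560],(400,400))])[:,:,::-1])"
```

```text
t 10.95 tcp [ 0.52   -0.3139  0.1725] jaw -16.6 tilt 0.22 F [-0.2 -0.7  0. ] w 0.0130 j [ 37.  30. -15. 110.  11.  41.  -1.]
```

View pics/g5.png

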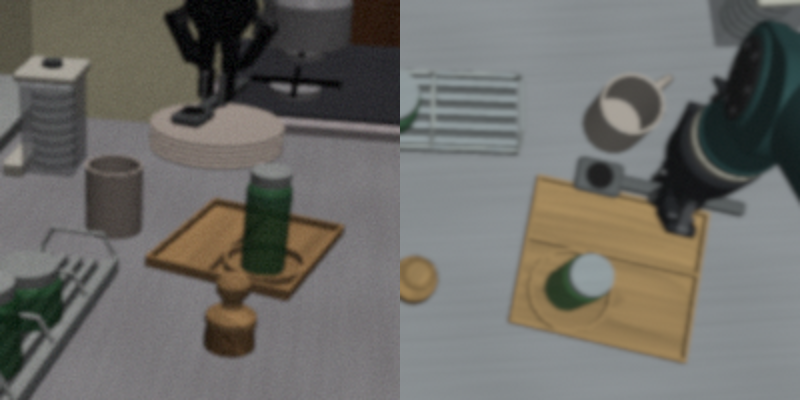

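Emit:
send_rows(
  targets="0.4 -0.7 -2 0 0 0.4 -1;0 0 -3.5 0 0 0 -1;0 0 -3 0 0 0 -1;0 0 -2 0 0 0 -1;0 0 -1 0 0 0 -1",
)

```text
time: 11.47
ee_pos: [0.5233, -0.3108, 0.0548]
tool_rot: [-108.3, 89.7, 146.0]
force: [-0.1, -0.3, -1.1]
grip_width: 0.0131
```

Emit:
send_rows(
  targets="0 0 0 0 0 0 -1;0 0 0 0 0 0 -1",
)

```text
time: 11.63
ee_pos: [0.5255, -0.3129, 0.0577]
tool_rot: [-143.3, 90.0, 111.0]
force: [-0.4, 0.6, -0.1]
grip_width: 0.013
```

```bash
python3 -c "
from h import *
st()
f=[snap(n)['frame'] for n in ('side','top')]
cv2.imwrite('pics/g6.png',np.hstack([cv2.resize(f[0][120:230,310:440],(400,340)),cv2.resize(f[1][190:330,400:550],(400,373))[:340]])[:,:,::-1])"
```

```text
t 11.63 tcp [ 0.5255 -0.3129  0.0577] jaw -15.7 tilt 0.04 F [-0.4  0.6 -0.1] w 0.0130 j [ 35.  40. -12. 113.  15.  29.  -3.]
```

View pics/g6.png

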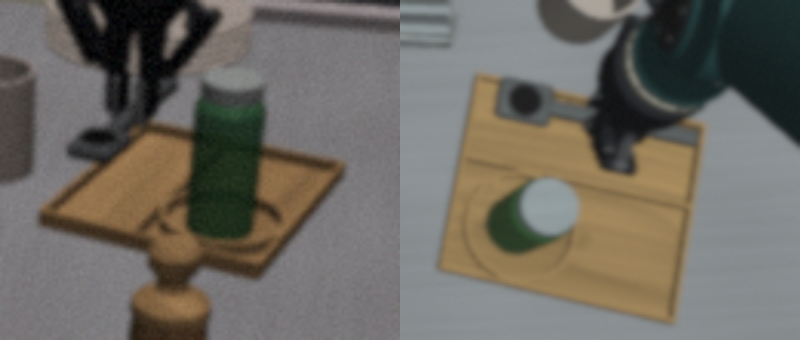

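Emit:
send_rows(
  targets="-0.1 -0.3 0 0 0 0 -1;-0.1 -0.3 0 0 0 0 -1;0 0 -1.5 0 0 0 -1;0 0 -1.5 0 0 0 -1;0 0 0 0 0 0 -1",
)

```text
time: 12.15
ee_pos: [0.5217, -0.3204, 0.026]
tool_rot: [-91.7, 89.8, 162.4]
force: [-0.5, -0.5, -0.5]
grip_width: 0.0123
```

```bash
python3 -c "
from h import *
st()
t=snap('top');f=t['frame']
cv2.imwrite('pics/g7.png',cv2.resize(f[190:330,400:550],(600,560))[:,:,::-1])"
```

```text
t 12.15 tcp [ 0.5217 -0.3204  0.026 ] jaw -15.8 tilt 0.16 F [-0.5 -0.5 -0.5] w 0.0123 j [ 35.  42. -10. 113.  16.  26.  -4.]
```

View pics/g7.png

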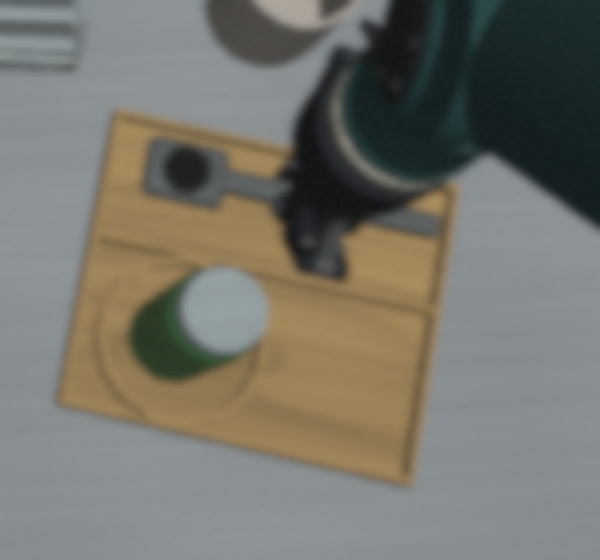

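Emit:
send_rows(
  targets="0.1 0.2 -0.6 0 0 0 -1;0 0 -0.6 0 0 0 -1;0 0 -0.3 0 0 0 -1;0 0 0 0 0 0 -1;0 0 0 0 0 0 -1",
)

```text
time: 12.62
ee_pos: [0.5241, -0.3181, 0.0123]
tool_rot: [-77.4, 90.0, 176.8]
force: [-0.7, -0.8, -0.3]
grip_width: 0.0128
```

Emit:
send_rows(
  targets="0 0 -0.2 0 0 0 -1;0 0 0 0 0 0 -1;0 0 0 0 0 0 -1",
)

```text
time: 12.87
ee_pos: [0.5242, -0.3182, 0.0104]
tool_rot: [20.4, 90.0, -85.3]
force: [0.2, -0.2, -1.0]
grip_width: 0.0125
```

Emit:
send_rows(
  targets="0 0 -0.2 0 0 0 -1;0 0 -0.1 0 0 0 -1;0 0 0 0 0 0 -1",
)

```text
time: 13.12
ee_pos: [0.524, -0.3181, 0.0071]
tool_rot: [-92.6, 90.0, 161.7]
force: [0.7, 0.1, -1.3]
grip_width: 0.0128
```

Emit:
send_rows(
  targets="0 0 -0.1 0 0 0 -1;0 0 0 0 0 0 -1",
)

```text
time: 13.28
ee_pos: [0.5241, -0.3182, 0.0067]
tool_rot: [-45.0, 90.0, -150.8]
force: [-1.8, 0.5, 4.5]
grip_width: 0.0126
```

Contact exactly where expected. Release slightly, rise, go to the squat jar.

Emit:
send_rows(
  targets="0 0 0 0 0 0 -0.6;0 0 0 0 0 0 -0.4;0 0 0 0 0 0 -0.4;0 0 0.5 0 0 0 -0.4;0 0 1.5 0 0 0 -0.4",
)

```text
time: 13.7
ee_pos: [0.5227, -0.3174, 0.0249]
tool_rot: [-101.0, 89.8, 153.3]
force: [-0.5, 0.3, -0.2]
grip_width: 0.0256
```

Emit:
send_rows(
  targets="0 0 3 0 0 0 -0.4;0 0 4 0 0 0 -0.4;0 0 4 0 0 0 -0.4;0 0 3 0 0 0 0;0.8 1.5 0 0 0 1 1",
)

```text
time: 14.12
ee_pos: [0.5343, -0.3091, 0.1733]
tool_rot: [63.2, 89.3, -41.9]
force: [1.1, -0.9, -0.0]
grip_width: 0.0489
```

Emit:
send_rows(
  targets="1.6 2.9 0 0 0 1.2 1;1.6 2.9 0 0 0 1.2 1;1.6 2.9 0 0 0 1.2 1;1.6 2.9 0 0 0 1.2 1;1.6 2.9 0 0 0 1.2 1",
)

```text
time: 14.53
ee_pos: [0.6124, -0.1564, 0.1662]
tool_rot: [-91.8, 90.0, 169.5]
force: [1.2, -0.2, 0.2]
grip_width: 0.0857
```

Emit:
send_rows(
  targets="1.6 2.9 0 0 0 1.2 1;1.6 2.9 0 0 0 1.2 1;1.6 2.9 0 0 0 1.2 1;0.6 1.1 0 0 0 0 1;0 0 0 0 0 0 1",
)

```text
time: 14.95
ee_pos: [0.6678, -0.0539, 0.1663]
tool_rot: [160.6, 89.8, 65.8]
force: [-0.1, 0.2, -0.2]
grip_width: 0.0853
```

```bash
python3 -c "
from h import *
st()
f=[snap(n)['frame'] for n in ('side','top')]
cv2.imwrite('pics/g8.png',np.hstack([cv2.resize(f[0][100:270,200:400],(400,340)),cv2.resize(f[1][150:320,350:550],(400,340))])[:,:,::-1])"
```

```text
t 14.95 tcp [ 0.6678 -0.0539  0.1663] jaw -4.8 tilt 0.23 F [-0.1  0.2 -0.2] w 0.0853 j [ 13.  35. -18. 102.  14.  45. -16.]
```

View pics/g8.png

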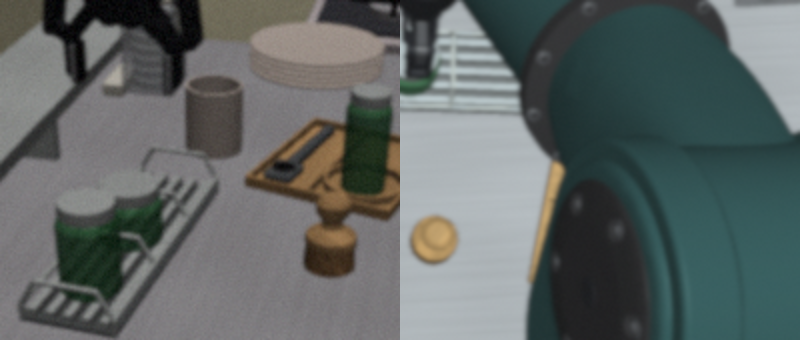

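Spoon lies in the trough. Descend on the squat jar.

Emit:
send_rows(
  targets="0 -0.6 -1.5 0 0 0 1;0 0 -2 0 0 0 1;0 0 -2 0 0 0 1;0 0 -1 0 0 0 1;0 0 0 0 0 0 1",
)

```text
time: 15.47
ee_pos: [0.663, -0.069, 0.0985]
tool_rot: [-71.5, 89.6, -166.8]
force: [-0.7, -0.0, -0.4]
grip_width: 0.0853
```

```bash
python3 -c "
from h import *
st()"
```

```text
t 15.47 tcp [ 0.663  -0.069   0.0985] jaw -5.4 tilt 0.38 F [-0.7 -0.  -0.4] w 0.0853 j [ 12.  40. -16. 104.  16.  39. -18.]
```

Emit:
send_rows(
  targets="0 0 0 0 0 0 1;0 0 0 0 0 0 1;0 0 0 0 0 0 1",
)

```text
time: 15.72
ee_pos: [0.6671, -0.0665, 0.1027]
tool_rot: [89.0, 89.9, -6.2]
force: [0.2, -0.1, -0.7]
grip_width: 0.0855
```

Emit:
send_rows(
  targets="0 0.5 -1 0 0 0 1;0 0 -1.5 0 0 0 1;0 0 -1 0 0 0 1;0 0 0 0 0 0 1;0 0 0 0 0 0 1",
)

```text
time: 16.13
ee_pos: [0.6655, -0.061, 0.0655]
tool_rot: [-81.9, 89.9, -177.1]
force: [1.0, -0.4, 0.2]
grip_width: 0.085
```

Emit:
send_rows(
  targets="0 0 -1 0 0 0 1;0 0 -1 0 0 0 1;0 0 -1 0 0 0 1;0 0 0 0 0 0 1;0 0 0 0 0 0 1",
)

```text
time: 16.55
ee_pos: [0.6653, -0.0612, 0.0351]
tool_rot: [-83.6, 89.9, -178.8]
force: [1.0, -0.0, -0.2]
grip_width: 0.0856
```

```bash
python3 -c "
from h import *
st()"
```

```text
t 16.55 tcp [ 0.6653 -0.0612  0.0351] jaw -5.2 tilt 0.13 F [ 1.  -0.  -0.2] w 0.0856 j [ 11.  44. -14. 105.  18.  33. -20.]
```

No contact. Down 1.5 cm more, then close.

Emit:
send_rows(
  targets="0.1 0 -0.8 0 0 0 1;0 0 -0.7 0 0 0 1;0 0 0 0 0 0 1;0 0 0 0 0 0 1",
)

```text
time: 16.88
ee_pos: [0.6667, -0.0612, 0.0207]
tool_rot: [-83.7, 89.9, -178.9]
force: [0.2, 0.1, -0.4]
grip_width: 0.0854
```

Emit:
send_rows(
  targets="0 0 0 0 0 0 0.5;0 0 0 0 0 0 0.3;0 0 0 0 0 0 0.2;0 0 0 0 0 0 0.1;0 0 0 0 0 0 0",
  grip_force=50,
)

```text
time: 17.3
ee_pos: [0.6688, -0.0611, 0.0226]
tool_rot: [95.5, 89.8, 0.3]
force: [0.6, -0.7, 5.2]
grip_width: 0.0666
```

Emit:
send_rows(
  targets="0 0 0 0 0 0 0;0 0 0 0 0 0 0;0 0 0.5 0 0 0 0;0 0 0.5 0 0 0 0;0 0 0 0 0 0 0",
)

```text
time: 17.72
ee_pos: [0.6665, -0.0612, 0.0315]
tool_rot: [-78.9, 89.9, -174.0]
force: [1.1, 0.3, -2.3]
grip_width: 0.0665
```

```bash
python3 -c "
from h import *
st()"
```

```text
t 17.72 tcp [ 0.6665 -0.0612  0.0315] jaw -5.2 tilt 0.05 F [ 1.1  0.3 -2.3] w 0.0665 j [ 10.  45. -14. 105.  18.  32. -20.]
```

Squat jar gripped (66.5 mm). Lift over the rack and carry to the small tray's well.

Emit:
send_rows(
  targets="0 0 1.5 0 0 0 0;0 0 3 0 0 0 0;0 0 4 0 0 0 0;0 0 4 0 0 0 0;0 0 3 0 0 0 0",
)

```text
time: 18.13
ee_pos: [0.6675, -0.061, 0.1901]
tool_rot: [95.9, 89.9, 0.7]
force: [1.2, -0.3, -2.6]
grip_width: 0.0665
```

Emit:
send_rows(
  targets="-0.7 1.2 0 0 0 0 0;-1.4 2.4 0 0 0 0 0;-1.9 3.2 0 0 0 0 0;-1.9 3.2 0 0 0 0 0;-1.9 3.2 0 0 0 0 0",
)

```text
time: 18.55
ee_pos: [0.5869, 0.0718, 0.1861]
tool_rot: [-79.1, 89.9, -174.4]
force: [1.4, 1.1, -1.6]
grip_width: 0.0669
```

Emit:
send_rows(
  targets="-1.9 3.2 0 0 0 0 0;-1.9 3.2 0 0 0 0 0;-1.9 3.2 0 0 0 0 0;-1.9 3.2 0 0 0 0 0;-1.9 3.2 0 0 0 0 0",
)

```text
time: 18.97
ee_pos: [0.4918, 0.2318, 0.1862]
tool_rot: [-52.2, 89.9, -147.4]
force: [0.7, -0.1, -2.9]
grip_width: 0.0667
```

Emit:
send_rows(
  targets="-1.5 2.4 0 0 0 0 0;-0.7 0.8 -2 0 0 0 0;0 0 -3 0 0 0 0;0 0 -3 0 0 0 0;0 0 -2 0 0 0 0",
)

```text
time: 19.38
ee_pos: [0.4699, 0.2624, 0.0844]
tool_rot: [-52.0, 89.8, -147.1]
force: [0.9, -0.2, -2.7]
grip_width: 0.0668
```

Emit:
send_rows(
  targets="0 0 0 0 0 0 0;0 0 0 0 0 0 0;0 0 0 0 0 0 0",
)

```text
time: 19.63
ee_pos: [0.4725, 0.2633, 0.0872]
tool_rot: [134.7, 89.9, 39.6]
force: [0.0, 0.4, -2.2]
grip_width: 0.0666
```

```bash
python3 -c "
from h import *
st()
f=[snap(n)['frame'] for n in ('side','top')]
cv2.imwrite('pics/g9.png',np.hstack([cv2.resize(f[0][210:440,240:440],(348,400)),cv2.resize(f[1][200:330,120:300],(450,325),).copy() if 0 else cv2.resize(f[1][150:330,120:300],(400,400))])[:,:,::-1])"
```

```text
t 19.63 tcp [0.4725 0.2633 0.0872] jaw -5.2 tilt 0.07 F [ 0.   0.4 -2.2] w 0.0666 j [-23.  34. -15. 121.  19.  27. -57.]
```

View pics/g9.png

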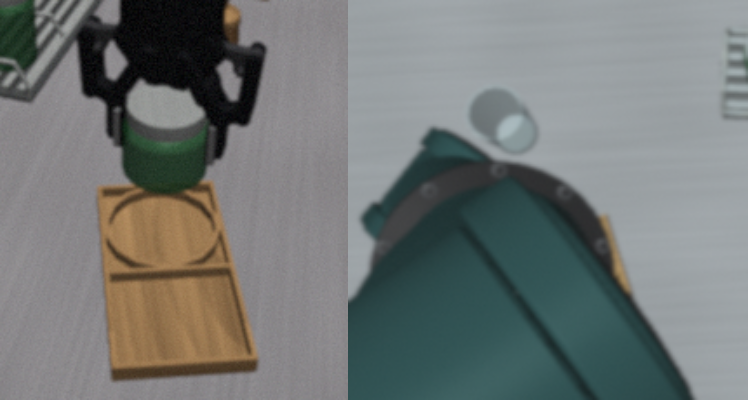

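Emit:
send_rows(
  targets="0 0.2 -1.5 0 0 0 0;0 0 -2 0 0 0 0;0 0 -1.5 0 0 0 0;0 0 -1 0 0 0 0;0 0 -0.5 0 0 0 0",
)

```text
time: 20.15
ee_pos: [0.4724, 0.2649, 0.0212]
tool_rot: [122.9, 90.0, 27.7]
force: [0.1, -0.2, -2.4]
grip_width: 0.0662
```

Emit:
send_rows(
  targets="0 0 -0.3 0 0 0 0;0 0 0 0 0 0 0;0 0 0 0 0 0 0",
)

```text
time: 20.4
ee_pos: [0.4727, 0.2652, 0.0189]
tool_rot: [129.6, 89.9, 34.4]
force: [0.2, -0.4, -3.1]
grip_width: 0.0668
```

```bash
python3 -c "
from h import *
st()
f=[snap(n)['frame'] for n in ('side',)]
cv2.imwrite('pics/g10.png',cv2.resize(f[0][260:440,260:420],(640,600))[:,:,::-1])"
```

```text
t 20.40 tcp [0.4727 0.2652 0.0189] jaw -5.2 tilt 0.07 F [ 0.2 -0.4 -3.1] w 0.0668 j [-26.  40. -11. 122.  22.  19. -60.]
```

View pics/g10.png

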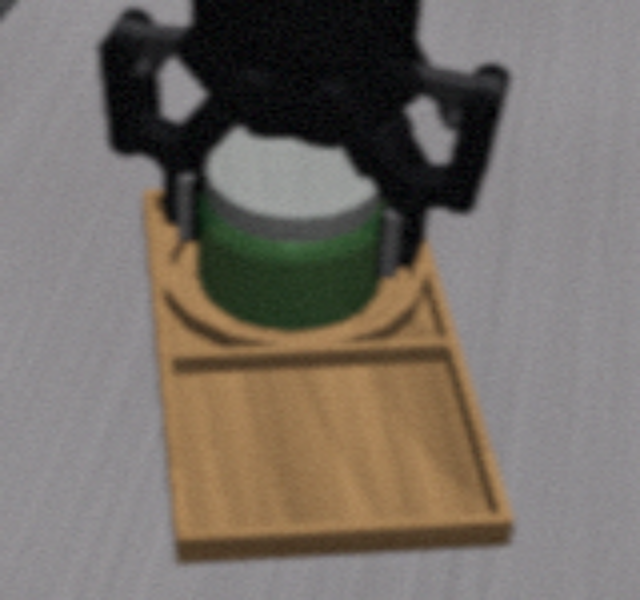

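The jar's base is inside the ring, centred; about 6 mm to go.

Emit:
send_rows(
  targets="0 0 -0.2 0 0 0 0;0 0 -0.2 0 0 0 0;0 0 0 0 0 0 0;0 0 0 0 0 0 0",
)

```text
time: 20.78
ee_pos: [0.4721, 0.2648, 0.0143]
tool_rot: [-10.8, 90.0, -106.0]
force: [-0.5, 0.1, -2.6]
grip_width: 0.0667
```

Emit:
send_rows(
  targets="0 0 -0.1 0 0 0 0;0 0 -0.1 0 0 0 0;0 0 0 0 0 0 0",
)

```text
time: 21.03
ee_pos: [0.4723, 0.2649, 0.0126]
tool_rot: [92.1, 90.0, -3.1]
force: [0.3, 0.1, 0.5]
grip_width: 0.0667
```

Emit:
send_rows(
  targets="0 0 -0.1 0 0 0 0;0 0 0 0 0 0 0",
)

```text
time: 21.2
ee_pos: [0.4722, 0.2649, 0.0125]
tool_rot: [73.3, 90.0, -21.9]
force: [-2.4, -2.3, 10.2]
grip_width: 0.0665
```

Emit:
send_rows(
  targets="0 0 0 0 0 0 0.4;0 0 0 0 0 0 0.8;0 0 0 0 0 0 1;0 0 0 0 0 0 1;0 0 0 0 0 0 1",
)

```text
time: 21.62
ee_pos: [0.4723, 0.265, 0.0112]
tool_rot: [146.0, 90.0, 50.8]
force: [0.3, 0.9, -0.0]
grip_width: 0.0857
```

Emit:
send_rows(
  targets="0 0 1 0 0 0 1;0 0 2 0 0 0 1;0 0 3 0 0 0 1;0 0 3 0 0 0 1;0 0 3 0 0 0 1",
)

```text
time: 22.03
ee_pos: [0.4717, 0.2646, 0.1329]
tool_rot: [-53.6, 90.0, -148.8]
force: [0.7, -0.3, -0.1]
grip_width: 0.0854
```

```bash
python3 -c "
from h import *
st()"
```

```text
t 22.03 tcp [0.4717 0.2646 0.1329] jaw -5.2 tilt 0.05 F [ 0.7 -0.3 -0.1] w 0.0854 j [-21.  30. -18. 120.  16.  33. -55.]
```

Emit:
send_rows(
  targets="0 -1.5 0 0 0 0 1;-0.1 -3 0 0 0 0 1;-0.1 -3.5 0 0 0 0 1;-0.1 -3.5 0 0 0 0 1;-0.1 -3.5 0 0 0 0 1",
)

```text
time: 22.45
ee_pos: [0.468, 0.1136, 0.132]
tool_rot: [93.8, 90.0, -1.3]
force: [1.6, 0.8, 0.2]
grip_width: 0.0852
```

Emit:
send_rows(
  targets="-0.1 -3.5 0 0 0 0 1;-0.1 -3.5 0 0 0 0 1;-0.1 -3.5 0 0 0 0 1;-0.1 -3.5 0 0 0 0 1;-0.1 -3 0 0 0 0 1",
)

```text
time: 22.87
ee_pos: [0.4626, -0.0578, 0.1318]
tool_rot: [8.7, 89.9, -86.5]
force: [0.4, 0.1, -0.4]
grip_width: 0.0853
```

Emit:
send_rows(
  targets="-0.1 -1.5 0 0 0 0 1;0 -0.5 0 0 0 0 1;0 0 0 0 0 0 1;0 0 0 0 0 0 1;0 0 0 0 0 0 1",
)

```text
time: 23.28
ee_pos: [0.4625, -0.0733, 0.1316]
tool_rot: [146.4, 89.9, 51.4]
force: [0.6, 0.3, -0.2]
grip_width: 0.0855
```

```bash
python3 -c "
from h import *
st()"
```

```text
t 23.28 tcp [ 0.4625 -0.0733  0.1316] jaw -5.0 tilt 0.06 F [ 0.6  0.3 -0.2] w 0.0855 j [ 19.  26. -20. 129.  18.  28. -20.]
```

Emit:
send_rows(
  targets="0.1 -0.2 -2 0 0 0 1;0 0 -3 0 0 0 1;0 0 -2.5 0 0 0 1;0 0 -1.3 0 0 0 1;0 0 0 0 0 0 1",
)

```text
time: 23.7
ee_pos: [0.4619, -0.0748, 0.0411]
tool_rot: [-97.2, 89.7, 167.8]
force: [-0.9, -0.3, -0.2]
grip_width: 0.0854
```

Emit:
send_rows(
  targets="0 0 0 0 0 0 0.4;0 0 0 0 0 0 0;0 0 0 0 0 0 -0.4;0 0 0 0 0 0 -0.6;0 0 0 0 0 0 -0.7",
  grip_force=35,
)

```text
time: 24.12
ee_pos: [0.4641, -0.0772, 0.0444]
tool_rot: [92.4, 89.9, -2.8]
force: [-0.8, 0.7, 5.1]
grip_width: 0.0336
```

Emit:
send_rows(
  targets="0 0 0 0 0 0 -0.7;0 0 0 0 0 0 -0.7;0 0 0 0 0 0 -0.7",
)

```text
time: 24.37
ee_pos: [0.4641, -0.0772, 0.0444]
tool_rot: [92.2, 89.9, -3.0]
force: [-0.2, 0.1, 6.5]
grip_width: 0.0337
```

```bash
python3 -c "
from h import *
st()
f=[snap(n)['frame'] for n in ('side',)]
cv2.imwrite('pics/g11.png',cv2.resize(f[0][130:430,230:430],(400,600))[:,:,::-1])"
```

```text
t 24.37 tcp [ 0.4641 -0.0772  0.0444] jaw -5.2 tilt 0.14 F [-0.2  0.1  6.5] w 0.0337 j [ 12.  35. -11. 131.  25.  15. -26.]
```

View pics/g11.png

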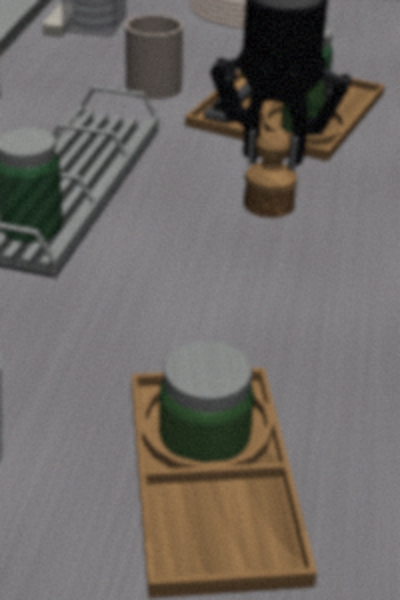

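Squat jar stands in its well; brush held by the knob (34 mm). Carry to the bay.

Emit:
send_rows(
  targets="0 0 1 0 0 0 -0.7;0 0 2.5 0 0 0 -0.7;0 0 3 0 0 0 -0.7;0 0 3 0 0 0 -0.7;0 0 2.5 0 0 0 -0.7",
)

```text
time: 24.83
ee_pos: [0.463, -0.0773, 0.1654]
tool_rot: [82.7, 89.9, -12.5]
force: [0.8, -0.7, -0.3]
grip_width: 0.0333
```

Emit:
send_rows(
  targets="0 1.5 0 0 0 0 -0.7;-0.1 3 0 0 0 0 -0.7;-0.1 3.5 0 0 0 0 -0.7;-0.1 3.5 0 0 0 0 -0.7;-0.1 3.5 0 0 0 0 -0.7",
)

```text
time: 25.25
ee_pos: [0.4588, 0.0736, 0.1638]
tool_rot: [77.6, 89.9, -17.7]
force: [0.6, -0.6, -1.1]
grip_width: 0.0336
```

Emit:
send_rows(
  targets="-0.2 3.5 0 0 0 0 -0.7;-0.1 3.5 0 0 0 0 -0.7;-0.2 3.5 0 0 0 0 -0.7;-0.1 3.5 0 0 0 0 -0.7;-0.2 3.5 0 0 0 0 -0.7",
)

```text
time: 25.67
ee_pos: [0.4508, 0.2491, 0.1637]
tool_rot: [76.3, 90.0, -18.9]
force: [1.0, -0.0, -0.7]
grip_width: 0.0336
```

Emit:
send_rows(
  targets="-0.2 3.5 0 0 0 0 -0.7;-0.2 3 0 0 0 0 -0.7;-0.2 2.4 0 0 0 0 -0.7;-0.1 1.2 0 0 0 0 -0.7;0 0 0 0 0 0 -0.7",
)

```text
time: 26.08
ee_pos: [0.4433, 0.3523, 0.1638]
tool_rot: [175.0, 89.8, 80.1]
force: [0.5, -0.4, -0.5]
grip_width: 0.0338
```

Emit:
send_rows(
  targets="0 0 0 0 0 0 -0.7;0 0 0 0 0 0 -0.7",
)

```text
time: 26.25
ee_pos: [0.4444, 0.3458, 0.1629]
tool_rot: [-8.0, 89.8, -103.3]
force: [0.1, 0.1, -0.1]
grip_width: 0.0332
```

```bash
python3 -c "
from h import *
st()"
```

```text
t 26.25 tcp [0.4444 0.3458 0.1629] jaw -5.3 tilt 0.18 F [ 0.1  0.1 -0.1] w 0.0332 j [-26.  29. -22. 116.  17.  39. -65.]
```

Emit:
send_rows(
  targets="0.1 0.6 -1.5 0 0 0 -0.7;0 0 -3 0 0 0 -0.7;0 0 -2.5 0 0 0 -0.7;0 0 -1.5 0 0 0 -0.7;0 0 -1 0 0 0 -0.7",
)

```text
time: 26.67
ee_pos: [0.445, 0.351, 0.0664]
tool_rot: [-22.9, 89.7, -118.3]
force: [0.6, -0.2, -0.8]
grip_width: 0.0335
```

Emit:
send_rows(
  targets="0 0 0 0 0 0 -0.7;0 0 0 0 0 0 -0.7;0 0 0 0 0 0 -0.7",
)

```text
time: 26.92
ee_pos: [0.446, 0.3547, 0.0693]
tool_rot: [127.6, 89.9, 32.3]
force: [0.7, -0.4, -0.2]
grip_width: 0.0335
```

Emit:
send_rows(
  targets="0 0 -0.8 0 0 0 -0.7;0 0 -0.7 0 0 0 -0.7;0 0 -0.3 0 0 0 -0.7;0 0 0 0 0 0 -0.7;0 0 0 0 0 0 -0.7",
)

```text
time: 27.33
ee_pos: [0.445, 0.3548, 0.05]
tool_rot: [-37.5, 90.0, -132.6]
force: [0.6, -0.2, 0.1]
grip_width: 0.0337
```

Emit:
send_rows(
  targets="0 0 -0.1 0 0 0 -0.7;0 0 -0.1 0 0 0 -0.7;0 0 0 0 0 0 -0.7;0 0 0 0 0 0 -0.7",
)

```text
time: 27.67
ee_pos: [0.4454, 0.3551, 0.0486]
tool_rot: [139.4, 90.0, 44.2]
force: [0.1, 0.6, 0.6]
grip_width: 0.0336
```

Emit:
send_rows(
  targets="0 0 -0.1 0 0 0 -0.7;0 0 0 0 0 0 -0.7",
)

```text
time: 27.83
ee_pos: [0.4456, 0.3552, 0.0484]
tool_rot: [110.4, 89.9, 15.2]
force: [-1.1, -2.0, 7.5]
grip_width: 0.0338
```

Contact at the expected height. Release, rise, and move away from the view.

Emit:
send_rows(
  targets="0 0 0 0 0 0 -0.2;0 0 0 0 0 0 0.3;0 0 0 0 0 0 0.8;0 0 0 0 0 0 1;0 0 0 0 0 0 1",
)

```text
time: 28.25
ee_pos: [0.445, 0.3547, 0.0471]
tool_rot: [-46.4, 90.0, -141.6]
force: [0.2, -0.6, 0.2]
grip_width: 0.0805
```

Emit:
send_rows(
  targets="0 0 1 0 0 0 1;0 0 3 0 0 0 1;0 0 4 0 0 0 1;0 0 4 0 0 0 1;0 0 4 0 0 0 1",
)

```text
time: 28.67
ee_pos: [0.4446, 0.3545, 0.2093]
tool_rot: [-60.0, 89.9, -155.1]
force: [1.0, 0.5, -0.2]
grip_width: 0.0854
```

Emit:
send_rows(
  targets="0 2 2 0 0 0 1;0 4 0 0 0 0 1;0 4 0 0 0 0 1;0 4 0 0 0 0 1;0 4 0 0 0 0 1",
)

```text
time: 29.08
ee_pos: [0.4451, 0.5361, 0.2285]
tool_rot: [123.8, 90.0, 28.6]
force: [1.0, 0.4, -0.6]
grip_width: 0.0853
```

Emit:
send_rows(
  targets="0 3 1 0 0 0 1;-1 3 0 0 0 0 1;-1 1 0 0 0 0 1;0 0 0 0 0 0 1;0 0 0 0 0 0 1",
)

```text
time: 29.5
ee_pos: [0.4238, 0.6043, 0.2371]
tool_rot: [-17.2, 89.9, -112.3]
force: [0.4, -0.6, 0.8]
grip_width: 0.0859
```

```bash
python3 -c "
from h import *
st()
f=[snap(n)['frame'] for n in ('side','top')]
cv2.imwrite('pics/g12.png',np.hstack([cv2.resize(f[0][120:440,180:450],(400,474)),cv2.resize(f[1][140:330,140:530],(400,195*1)) if 0 else np.vstack([cv2.resize(f[1][140:330,300:530],(400,330)),cv2.resize(f[1][200:330,140:360],(400,144))])])[:,:,::-1])"
```

```text
t 29.50 tcp [0.4238 0.6043 0.2371] jaw -5.0 tilt 0.11 F [ 0.4 -0.6  0.8] w 0.0859 j [-44.  36. -24.  89.  16.  58. -77.]
```

View pics/g12.png

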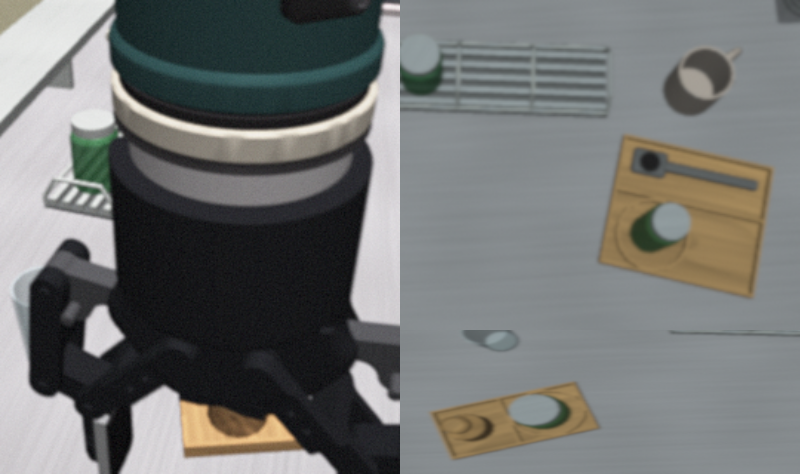

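The final picture shows both kits in place: spoon in the trough, tall jar in its well, squat jar in the small well, and the brush upright in the bay with its knob offset about 6 px, which is right for its height. The middle jar and tea glass are where they were. Handing in.

```bash
python3 -c "
from h import *
st(); print(env.hand_in())"
```

```text
t 29.60 tcp [0.4267 0.6021 0.237 ] jaw -5.3 tilt 0.18 F [1.5 0.3 0.2] w 0.0853 j [-44.  36. -23.  89.  16.  58. -77.]
the job is handed in; nothing more can be done
None
```

I made up both kits in the order you asked and handed the job in at 29.6 s, well under the 106 s limit.

- **Larger tray:** the tall jar stands in the round well and the spoon lies flat in the long trough, head towards the jar's end of the tray.
- **Smaller tray:** the squat jar stands in the round well and the brush stands knob up in the square bay.

I lowered each piece until it touched the tray floor (4 to 13 N) and only then let go. The touch came at the height I expected each time.

The last top view showed all four pieces in place and the middle jar still in the rack. The tea glass looked where it was at the start; I judged that by eye and did not measure it again. The last side view was mostly blocked by the arm. It was also my last allowed picture, so only the top view backs up the brush being upright in its bay.

The two cameras disagreed by several mm in places, up to about 1 cm on the tall jar's cap. The fits were loose enough for this not to matter.

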